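# Clamp a basin handle in the riveting jig

## Task

Load the loose basin handle into the riveting jig: lay its plate flat in the channel, bare end towards the clamp, and slide it gently fully home against the end stop. Then press the toggle clamp's lever down past its dead point to its rest, so that the rubber pad holds the plate, without straining the clamp or the stop, and let go. Leave everything else on the bench where it is.

Things in the scene. Friction and masses are not known exactly. Their poses are not given: they have to be found in the camera images.
- jig: Riveting jig, fixed: aluminium base 300 x 90 x 12 thick. Origin on the bench under the channel's centre line; x runs along the channel towards the clamp, z up; the base spans x = -170 to +130. The clamp stands at x = 32 to 108, cheeks 39 wide up to z = 72. The open clamp's arm and pad stand up to about z = 130 and no farther to -x than x = -35.
- channel_mid (a point): Middle of the channel's floor, 12 above the bench, axes as the jig's, at the jig's x = -87.5. The channel lies between two dark rails 155 long, 42 apart at the bottom, flaring to about 56 at their tops 11 above the floor. Its -x end is open; the end stop is at its +x end.
- stop_block (a point): Foot of the face (towards -x) of the dark block, 42 wide and 18 high, that carries the stop, on the channel floor at the jig's x = 14; axes as the jig's. The stop is a round bolt head 13 across on the centre line that sticks out 4 to 26 from this face towards -x, set differently each time and not measured: feel for it (stop_face is the foot of its end). It stands 25 N; some 6 N shows that the plate is home.
- handle_loop (a point): Loose steel basin handle, 0.2 to 0.33 kg: plate 120 x 36 x 6 with an upright loop, 54 high. This point is the middle of its grip bar (54 along x, 12 wide, 12 high), 48 above the plate's underside. x runs along the plate to its bare end, 87 from this point; the tail end is 33 behind. Grip across y from above. It starts on the bench, plate down.
- plate_nose (a point): Middle of the bare end of that plate, at its underside; axes as handle_loop.
- clamp_lever (a joint): Lever angle, rad: 0 = open (77 degrees above level, leaning to the jig's +x), grows as it is pressed over and down; 1.27 = dead point, 1.35 = hard stop, lever level. It starts at 0 to 0.25 and stays where left (2 to 3 N at the grip moves it). With the plate in, resistance rises from 1.0 to 5 to 9 N near 1.15, then drops and the lever snaps to its stop. Limit 40 N.
- lever_hinge (a point): Hinge of the clamp lever, on the jig at x = 95, z = 62; the hinge axis is the jig's y.
- lever_grip (a point): Middle of the lever's black round grip (20 across, 85 long), 95 from the hinge; x points along the lever to its free end (42 farther on).
- pad: The clamp's rubber pad, 20 across, sprung, on the arm that the lever swings (arm pivot on the jig at x = 45, z = 42). Shut, it presses on the plate at the jig's x = -30, with about 30 N. Origin at the arm's pivot.
- mallet: Bystander: wooden-handled rubber mallet, 240 long; origin at its underside or middle
- spanner: Bystander: 150 long steel spanner lying in front of the jig; origin at its underside or middle
- lid_knob: Bystander: round steel lid knob, 44 across and 36 high, standing behind the jig (not the part to load); origin at its underside or middle
- rivet_cup: Bystander: aluminium cup, 68 across and 50 high, behind the clamp; origin at its underside or middle
- polish_jar: Bystander: white jar with a cap, 72 across and 85 high; origin at its underside or middle

How it is judged (in metres and radians):
On the way, in this order (a step that is already met when the one before it is completed fails the run):
1. the handle's plate lies flat in the channel with its bare end home against the stop, the clamp still open (x of plate_nose in the frame of stop_face above -0.0015 m and z of plate_nose in the frame of stop_face below 0.002 m and y of plate_nose in the frame of stop_face between -0.006 and 0.006 m and angle between the x axis of plate_nose and the x axis of jig, either way round below 0.06 rad and angle between plate_nose's own z axis and vertical below 0.03 rad and value of joint clamp_lever below 0.6 rad), for 0.2 s.
2. the lever is past its dead point and the pad presses the plate (value of joint clamp_lever above 1.3 rad and contact force between pad and handle above 6 N), for 0.2 s.
At the end, for the whole second after the job is handed in: The plate lies flat in the channel (within 2 mm and 0.03 rad), in line with it (0.06 rad), bare end within 1.5 mm of the stop; the lever is past its dead point (above 1.30 rad) and the pad presses on the plate with more than 6 N; all at rest and let go (all of step 2 and x of plate_nose in the frame of stop_face above -0.0015 m and z of plate_nose in the frame of stop_face below 0.002 m and y of plate_nose in the frame of stop_face between -0.006 and 0.006 m and angle between the x axis of plate_nose and the x axis of jig, either way round below 0.06 rad and angle between plate_nose's own z axis and vertical below 0.03 rad and linear speed of handle below 0.01 m/s); the robot touches nothing.
It fails at once if the stop is pushed with more than 25 N while the clamp is open (contact force between handle and stop above 25 N and value of joint clamp_lever below 0.6 rad).
It fails at once if the clamp lever is pushed with more than 40 N (contact force between any of the fingers, the arm and clamp_lever above 40 N).
It fails at once if a bystander is moved by more than 20 mm (distance of any of mallet, spanner, lid_knob, rivet_cup, polish_jar from where it was at the start of the episode above 0.02 m).
It also fails if it takes over 61 s, if anything falls off the work surface, if the arm or the gripper's body presses on something with over 40 N, if the wrist force passes 120 N, or if a joint passes its speed limit or range.

## Robot

A 7-joint arm with a two-finger parallel gripper is mounted at the origin on the work surface. World frame = base frame: x ahead of the robot, y to its left, z up, the work surface at z = 0. Lengths are in m, angles in degrees, forces in N, time in s.
With the tool pointing down it reaches from about 0.375 to 0.925 m from the base axis. Payload 3.1 kg.
Tool frame: the origin (TCP) lies at the very end of the fingers, on their centre line; the grasp point (between the pads) lies 19 mm behind it (robot.pinch_z is the distance from the TCP to the grasp point, in m); z points along the fingers, x is the direction in which the jaws open and shut, and the axes are right-handed (so a half turn about z gives the same grasp; the last joint's range is limited). The gripper opens to 85 mm and grips with 20 to 120 N. Pads are 22 mm wide; open, the fingers measure 114 mm over their backs; the gripper's body (76 mm by 85 mm) begins 54 mm behind the grasp point. The pads swing forward as they close: fully open they stand 13 mm farther back than shut.
Start: joints at [71.116, 21.939, 2.515, 91.553, -1.026, 66.532, -2.859], TCP at [0.149, -0.633, 0.231] pointing down, gripper open.
Joint ranges: [-149.38, 149.38], [-23.57, 123.04], [-84.95, 90], [0, 143.3], [-89.99, 269.99], [3.08, 112.72], [-163.45, 163.45]. Speed limits (degrees/s): [159.86, 159.86, 180, 180, 180, 180, 180].

## Interface

Orientations are given as [roll, pitch, yaw] about the fixed x, y, z axes, in that order (R = Rz(yaw) Ry(pitch) Rx(roll)).
In Python, from rig import robot, vision, ticket gives the robot as it stands. The module is installed in compiled form; this text tells all that it offers.
- The arm moves only by the tool move_arm, never from a script. Its argument "commands" is a list of rows, each an object of numbers: "tx", "ty", "tz": the shift along the tool's x, y, z as a fraction of full scale; "wx", "wy", "wz": the turn, a rotation vector about the tool's x, y, z as a fraction of full scale; "grip": the opening, from -1 (shut) to 1 (fully open), so that 0 is half open. In form: [{"tx": .., "ty": .., "tz": .., "wx": .., "wy": .., "wz": .., "grip": ..}, ...]. A call has 1 to 12 rows; each row is the pose to reach, as a shift and turn from the pose commanded when the call began, along the tool's axes at that moment; what a row does not reach only later rows make up. Full scale, the value 1, is 40 cm for a shift and 30 degrees for a turn. A row lasts 1/8 s, in which the tool goes at most 62.5 mm and 10.7 degrees, less where a joint would pass 70% of its speed; a pose out of reach is approached as far as the arm can. A call with a number of a shift or a turn outside -1 to 1 is refused whole. A call with a gripper value outside its range is refused whole. The fingers move at their own pace and stop on an object; "force" is the grip in N (left out, the last holds). Time passes only in rows, so rows that repeat a pose let the fingers close. It gives the time, the measured TCP pose, the force and the opening at its end, in the units of the state.
- robot.sense(): the state, without advancing time (a new reading comes with each control period).
- vision.get_image(name): name is "scene" or "top" or "wrist"; returns (picture, depth): 420x560x3 uint8, blue, green, red; 420x560 float32, m along the optical axis (not along the pixel's ray), 0 where there is no reading.
- vision.camera_info(name): a dict with "K" (3x3 intrinsics, pixels), "extrinsics" (4x4, takes a point from world to camera coordinates); the wrist camera has in their place "hand_eye" (4x4, takes a point from camera to tool coordinates, whose origin is the TCP and whose axes are the tool frame's). Camera axes: x right, y down, z forward; pixel columns grow to the right and rows downward; lengths in m; the calibration is good to about 2 mm. The wrist camera is an equidistant fisheye: a pixel r from the principal point sees the ray r / f radians off the axis. A picture is of the moment at which its call begins: read the wrist's pose just before it. camera_info takes no time and is no camera call.
- ticket.hand_in(): hands the job in, once; it reports no verdict.
The state is a dict: "clock": time; "qpos": joint angles; "joint_vel": joint speeds; "tau": joint torques, N m; "tool_pos": TCP position; "tool_rot": TCP orientation; "ft_force": force on the tool from outside, world axes, zero at the start; "torque": the same for the moment, N m; "finger_gap": opening from 0.0 (shut) to 1.0 (fully open).
Only numpy, scipy, OpenCV 4.12 (cv2) and the standard library are available. Lean on these libraries where they do the work, as an engineer would, in place of code of your own. Each camera call takes 0.05 s, during which the arm holds its last target.

## Working session

There is one attempt and no reset: what is moved stays moved. The work goes in short steps, Python scripts to look and compute and a tool call to move; the robot and the scene stay as the last step left them, time stands still between calls to the robot, and variables do not carry over. Pictures are saved under pics/ and viewed, and the job is handed in when it is done.

Besides the shell and the picture viewer there is one more tool, called after "Emit:" as a command line: name --argument value ..., lists and objects as JSON in quotes. move_arm: Moves the arm, as the interface text tells. Its arguments: {"type":"object","properties":{"commands":{"type":"array","items":{"type":"object","properties":{"tx":{"type":"number"},"ty":{"type":"number"},"tz":{"type":"number"},"wx":{"type":"number"},"wy":{"type":"number"},"wz":{"type":"number"},"grip":{"type":"number"}}}},"force":{"type":"number"}},"required":["commands"]}

```bash
ls; mkdir -p pics
cat > h.py <<'E'
import numpy as np, cv2
from rig import robot, vision, ticket
from scipy.spatial.transform import Rotation as R
def save(n,f):
    p,d=vision.get_image(n); cv2.imwrite('pics/'+f+'.png',p); np.save('pics/'+f+'.npy',d); return p,d
def ray(n,u,v):
    c=vision.camera_info(n);K=c['K'];E=np.array(c['extrinsics'])
    d=np.linalg.inv(K)@np.array([u,v,1.]);Rm=E[:3,:3]
    return -Rm.T@E[:3,3],Rm.T@d
def onz(n,u,v,z):
    o,d=ray(n,u,v);return o+d*(z-o[2])/d[2]
def world(n,u,v,depth):
    o,d=ray(n,u,v);return o+d*depth
def proj(n,P):
    c=vision.camera_info(n);E=np.array(c['extrinsics']);q=E[:3,:3]@np.array(P)+E[:3,3];q=np.array(c['K'])@q;return q[:2]/q[2]
E
python3 - <<'E'
from h import *
s=robot.sense();print(s)
for n in('scene','top','wrist'):
    save(n,n+'0');print(n,vision.camera_info(n))
E
```

```text
pics
{'clock': 0.0, 'qpos': array([71.11542521, 21.99367645,  2.51325771, 91.64927879, -1.0262987 ,
       66.53038119, -2.8584408 ]), 'joint_vel': array([ 0.03980633,  0.11063631,  0.12427054,  0.02597204,  0.00460848,
       -0.01192614, -0.0181483 ]), 'tau': array([-3.55595762e-05, -4.33464289e+01,  1.02476981e+00, -2.49514997e+01,
        1.05929156e-02,  1.13813742e-02, -1.55845214e-06]), 'tool_pos': array([ 0.14908649, -0.63170665,  0.22986657]), 'tool_rot': array([ 1.79991821e+02,  1.50596023e-01, -7.67156932e+01]), 'ft_force': array([ 1.129369  , -0.50773324,  0.42962414]), 'torque': array([ 0.03372397,  0.00862747, -0.00710811]), 'finger_gap': 1.0051084583136967}
scene {'K': array([[463.06922636,   0.        , 281.91686774],
       [  0.        , 463.06922636, 208.20358798],
       [  0.        ,   0.        ,   1.        ]]), 'extrinsics': array([[ 0.13187944,  0.9910877 ,  0.01878788, -0.04871244],
       [ 0.69319964, -0.07865942, -0.71644047, -0.29210728],
       [-0.7085775 ,  0.10750752, -0.6973952 ,  1.53081095],
       [ 0.        ,  0.        ,  0.        ,  1.     
[... 253 characters left out ...]
  [-0.98983161, -0.01190401, -0.14174509,  0.57062942],
       [ 0.14135408,  0.02897956, -0.98953485,  1.00771058],
       [ 0.        ,  0.        ,  0.        ,  1.        ]])}
wrist {'K': array([[325.1922621 ,   0.        , 279.28490167],
       [  0.        , 325.1922621 , 210.56336604],
       [  0.        ,   0.        ,   1.        ]]), 'hand_eye': array([[ 9.99999744e-01, -3.49717123e-04, -6.24911292e-04,
         1.06538324e-03],
       [ 5.12521974e-04,  9.58977468e-01,  2.83481839e-01,
        -7.23153306e-02],
       [ 5.00137396e-04, -2.83482087e-01,  9.58977401e-01,
        -1.42454827e-01],
       [ 0.00000000e+00,  0.00000000e+00,  0.00000000e+00,
         1.00000000e+00]])}
```

View pics/scene0.png

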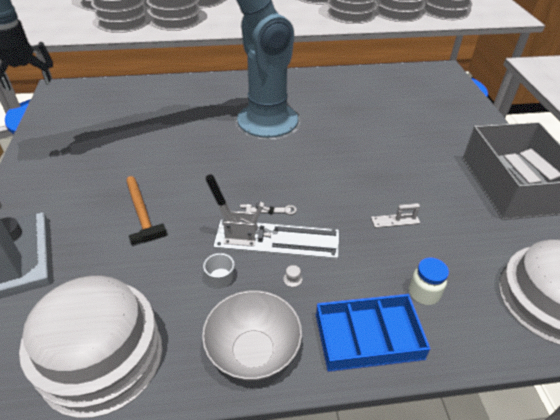

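View pics/top0.png

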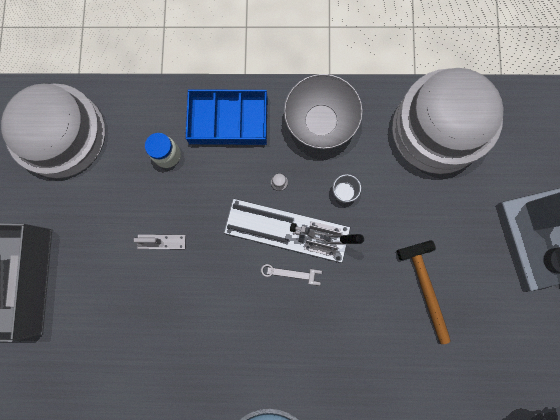

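View pics/wrist0.png

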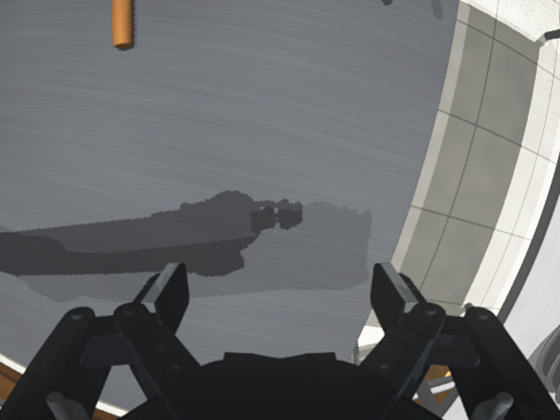

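Run:
```python
from h import *
p=cv2.imread('pics/top0.png')
cv2.imwrite('pics/z1.png',cv2.resize(p[180:280,210:380],None,fx=4.7,fy=4.7,interpolation=cv2.INTER_CUBIC))
cv2.imwrite('pics/z2.png',cv2.resize(p[220:265,125:195],None,fx=10,fy=10,interpolation=cv2.INTER_CUBIC))
g=p.min(2)
m=((g>150)*255).astype(np.uint8)
for k in (1,5):
  mm=cv2.morphologyEx(m,cv2.MORPH_CLOSE,np.ones((k,k)))
  cs,_=cv2.findContours(mm,0,2)
  for c in cs:
    if cv2.contourArea(c)>60:
      r=cv2.minAreaRect(c);x=r[0]
      if 100<x[0]<400 and 190<x[1]<290: print(k,cv2.contourArea(c),r,cv2.boxPoints(r).round(1).tolist())
```

```text
1 365.0 ((290.5400085449219, 273.2200012207031), (59.67981719970703, 14.142135620117188), 8.13010311126709) [[260.0, 276.0], [262.0, 262.0], [321.1000061035156, 270.3999938964844], [319.1000061035156, 284.3999938964844]]
1 427.5 ((159.0, 241.5), (13.0, 50.0), 90.0) [[134.0, 235.0], [184.0, 235.0], [184.0, 248.0], [134.0, 248.0]]
1 395.5 ((283.4999694824219, 242.49998474121094), (108.41343688964844, 8.973817825317383), 14.03624439239502) [[229.8000030517578, 233.6999969482422], [232.0, 225.0], [337.20001220703125, 251.3000030517578], [335.0, 260.0]]
1 1529.0 ((286.7393798828125, 229.51258850097656), (120.77445983886719, 34.927703857421875), 13.626995086669922) [[223.89999389648438, 232.3000030517578], [232.1999969482422, 198.3000030517578], [349.5, 226.8000030517578], [341.29998779296875, 260.70001220703125]]
1 246.5 ((346.84619140625, 192.2307891845703), (25.799224853515625, 17.612932205200195), 7.125016689300537) [[333.0, 199.39999389648438], [335.1000061035156, 181.89999389648438], [360.70001220703125, 185.10000610351562], [358.6000061035156, 202.60000610351562]]
5 367.5 ((290.5400085449219, 273.2200012207031), (59.67981719970703, 14.142135620117188), 8.13010311126709) [[260.0, 276.0], [262.0, 262.0], [321.1000061035156, 270.3999938964844], [319.1000061035156, 284.3999938964844]]
5 113.0 ((337.20916748046875, 247.5972137451172), (24.715967178344727, 15.763389587402344), 46.7357063293457) [[323.0, 244.0], [334.5, 233.1999969482422], [351.3999938964844, 251.1999969482422], [339.8999938964844, 262.0]]
5 435.5 ((159.0, 241.5), (13.0, 50.0), 90.0) [[134.0, 235.0], [184.0, 235.0], [184.0, 248.0], [134.0, 248.0]]
5 3017.0 ((286.7059326171875, 229.67649841308594), (120.54020690917969, 35.41019821166992), 14.03624439239502) [[223.89999389648438, 232.1999969482422], [232.5, 197.89999389648438], [349.5, 227.10000610351562], [340.8999938964844, 261.5]]
```

View pics/z1.png

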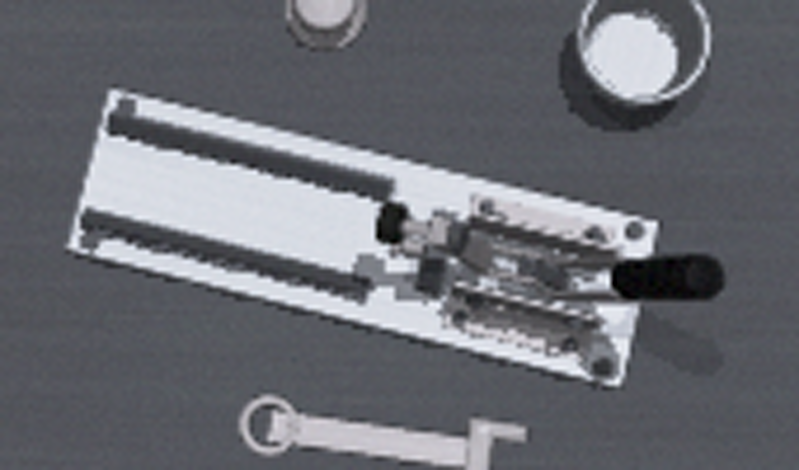

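View pics/z2.png

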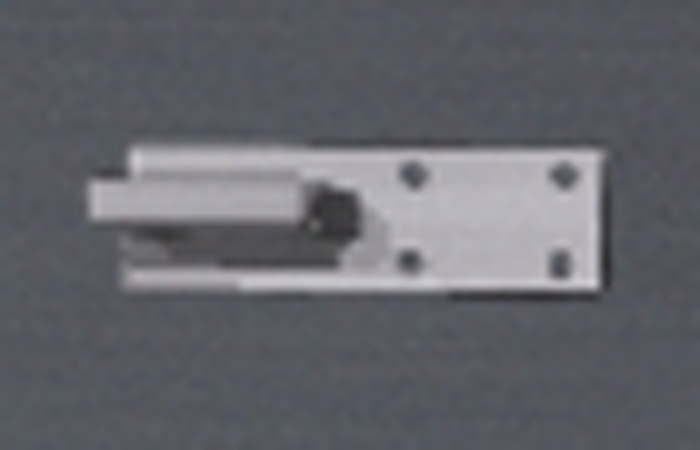

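Run:
```python
from h import *
def f(z,s,o,pts,h): return np.array([onz('top',(u+.5)/s-.5+o[0],(v+.5)/s-.5+o[1],h) for u,v in pts])
J=f(1,4.7,(210,180),[(110,90),(68,248),(622,387),(658,220)],.012);print(J.round(4))
l=(J[0]+J[1])/2;r=(J[3]+J[2])/2;d=r-l;print('len',np.linalg.norm(d),'w',np.linalg.norm(J[0]-J[1]),'yaw',np.degrees(np.arctan2(d[1],d[0])))
x=d/np.linalg.norm(d);c=(l+r)/2;o=c+x*.02;print('jig origin',o,x)
H=f(1,10,(125,220),[(128,145),(122,293),(602,293),(605,148)],.006);print(H.round(4))
l=(H[0]+H[1])/2;r=(H[3]+H[2])/2;d=r-l;print('len',np.linalg.norm(d),'w',np.linalg.norm(H[0]-H[1]),'yaw',np.degrees(np.arctan2(d[1],d[0])))
B=f(1,10,(125,220),[(90,180),(90,220),(300,220),(303,180)],.054);print(B.round(4),B.mean(0))
x=d/np.linalg.norm(d);print((l+r)/2-x*.027)
for s in [(660,278),(700,278)]:
  print(f(1,4.7,(210,180),[s],.17))
```

```text
[[ 0.6111  0.0992  0.012 ]
 [ 0.5261  0.119   0.012 ]
 [ 0.4574 -0.1723  0.012 ]
 [ 0.545  -0.1916  0.012 ]]
len 0.2987763337838725 w 0.08726620947131424 yaw -103.0370597876596
jig origin [ 0.53038649 -0.05591809  0.012     ] [-0.22558124 -0.97422436  0.        ]
[[0.5196 0.3382 0.006 ]
 [0.4825 0.3374 0.006 ]
 [0.4842 0.2168 0.006 ]
 [0.5204 0.2177 0.006 ]]
len 0.12057787375835126 w 0.037102455834956916 yaw -89.38901801087738
[[0.5067 0.33   0.054 ]
 [0.4971 0.3294 0.054 ]
 [0.4978 0.2787 0.054 ]
 [0.5074 0.2786 0.054 ]] [0.5022468  0.30416707 0.054     ]
[0.50136968 0.30454325 0.006     ]
[[ 0.50083693 -0.16968474  0.17      ]]
[[ 0.50107857 -0.18742615  0.17      ]]
```

```bash
cat >> h.py <<'E'
def go(pos,yaw,frm=None):
    """numbers for move from measured pose (or frm=(pos,yaw)) tool pointing down"""
    if frm is None:
        s=robot.sense();frm=(s['tool_pos'],s['tool_rot'][2])
    y0=np.radians(frm[1]);d=np.array(pos)-frm[0]
    tx=np.array([np.cos(y0),np.sin(y0),0]);ty=np.array([np.sin(y0),-np.cos(y0),0])
    dy=(yaw-frm[1]+180)%360-180
    print('tx %.4f ty %.4f tz %.4f wz %.4f'%(d@tx/.4,d@ty/.4,-d[2]/.4,-dy/30))
E
python3 - <<'E'
from h import *
go((.42,-.40,.30),-46.7)
go((.5,-.1,.30),-16.7,((.42,-.4,.3),-46.7))
go((.48,.25,.25),0,((.5,-.1,.3),-16.7))
E
```

```text
tx -0.4086 ty -0.7922 tz -0.1746 wz -1.0005
tx -0.4087 ty -0.6599 tz -0.0000 wz -1.0000
tx -0.2993 ty -0.8237 tz 0.1250 wz -0.5567
```

Emit:
move_arm --commands '[{"tx": -0.41, "ty": -0.79, "tz": -0.175, "wz": -1}, {"tx": -0.41, "ty": -0.79, "tz": -0.175, "wz": -1}, {"tx": -0.41, "ty": -0.79, "tz": -0.175, "wz": -1}, {"tx": -0.41, "ty": -0.79, "tz": -0.175, "wz": -1}, {"tx": -0.41, "ty": -0.79, "tz": -0.175, "wz": -1}, {"tx": -0.41, "ty": -0.79, "tz": -0.175, "wz": -1}, {"tx": -0.41, "ty": -0.79, "tz": -0.175, "wz": -1}]'

```text
schema error: expected keys tx, ty, tz, wx, wy, wz, grip
```

Emit:
move_arm --commands '[{"tx": -0.41, "ty": -0.66, "wz": -1}, {"tx": -0.41, "ty": -0.66, "wz": -1}, {"tx": -0.41, "ty": -0.66, "wz": -1}, {"tx": -0.41, "ty": -0.66, "wz": -1}, {"tx": -0.41, "ty": -0.66, "wz": -1}, {"tx": -0.41, "ty": -0.66, "wz": -1}, {"tx": -0.41, "ty": -0.66, "wz": -1}]'

```text
schema error: expected keys tx, ty, tz, wx, wy, wz, grip
```

Run:
```python
from h import *
s=robot.sense();print(s['clock'],s['tool_pos'],s['tool_rot'],s['qpos'])
save('wrist','w1')
go((.49,.25,.25),0)
```

```text
0.15 [ 0.14916218 -0.63186682  0.23015447] [ 1.79995078e+02  1.22940762e-01 -7.67143264e+01] [71.11555147 21.98205475  2.51117359 91.62981629 -1.02673565 66.53362837
 -2.85903255]
tx -1.9503 ty -1.3360 tz -0.0490 wz -2.5572
```

View pics/w1.png

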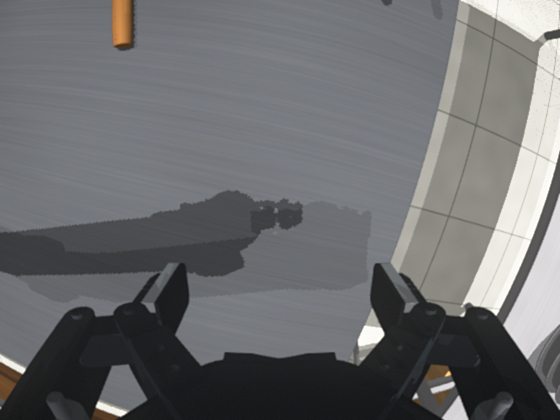

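All keys are required; nothing moved.

Emit:
move_arm --commands '[{"tx": -0.41, "ty": -0.79, "tz": -0.175, "wx": 0, "wy": 0, "wz": -1, "grip": 1}, {"tx": -0.41, "ty": -0.79, "tz": -0.175, "wx": 0, "wy": 0, "wz": -1, "grip": 1}, {"tx": -0.41, "ty": -0.79, "tz": -0.175, "wx": 0, "wy": 0, "wz": -1, "grip": 1}, {"tx": -0.41, "ty": -0.79, "tz": -0.175, "wx": 0, "wy": 0, "wz": -1, "grip": 1}, {"tx": -0.41, "ty": -0.79, "tz": -0.175, "wx": 0, "wy": 0, "wz": -1, "grip": 1}, {"tx": -0.41, "ty": -0.79, "tz": -0.175, "wx": 0, "wy": 0, "wz": -1, "grip": 1}, {"tx": -0.41, "ty": -0.79, "tz": -0.175, "wx": 0, "wy": 0, "wz": -1, "grip": 1}]'

```text
clock: 1.08
tool_pos: [0.4248, -0.3951, 0.3025]
tool_rot: [-179.8, -0.1, -46.1]
ft_force: [-0.6, -0.4, 0.6]
finger_gap: 1.003
```

Emit:
move_arm --commands '[{"tx": -0.41, "ty": -0.66, "tz": 0, "wx": 0, "wy": 0, "wz": -1, "grip": 1}, {"tx": -0.41, "ty": -0.66, "tz": 0, "wx": 0, "wy": 0, "wz": -1, "grip": 1}, {"tx": -0.41, "ty": -0.66, "tz": 0, "wx": 0, "wy": 0, "wz": -1, "grip": 1}, {"tx": -0.41, "ty": -0.66, "tz": 0, "wx": 0, "wy": 0, "wz": -1, "grip": 1}, {"tx": -0.41, "ty": -0.66, "tz": 0, "wx": 0, "wy": 0, "wz": -1, "grip": 1}, {"tx": -0.41, "ty": -0.66, "tz": 0, "wx": 0, "wy": 0, "wz": -1, "grip": 1}, {"tx": -0.41, "ty": -0.66, "tz": 0, "wx": 0, "wy": 0, "wz": -1, "grip": 1}]'

```text
clock: 1.95
tool_pos: [0.4984, -0.1013, 0.3009]
tool_rot: [179.9, 0.0, -16.8]
ft_force: [0.7, -0.6, 0.0]
finger_gap: 1.0
```

Run:
```python
from h import *
s=robot.sense();print(s['clock'],s['tool_pos'],s['tool_rot'],s['qpos'])
save('wrist','w2')
go((.49,.27,.25),0)
```

```text
1.95 [ 0.49841792 -0.10128355  0.30093018] [ 1.79930301e+02  3.47659106e-02 -1.67665704e+01] [ 34.77177944   5.01049166 -29.33655487 104.6114314    2.65765393
  71.08461158 -12.1018836 ]
tx -0.2902 ty -0.8845 tz 0.1271 wz -0.5630
```

View pics/w2.png

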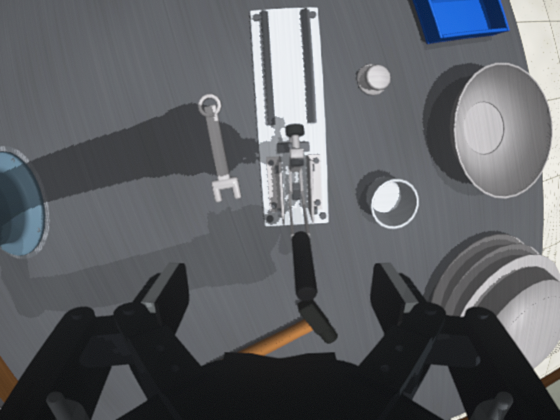

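```bash
cat >> h.py <<'E'
def wray(u,v,pos,rot):
    c=vision.camera_info('wrist');K=np.array(c['K']);T=np.array(c['hand_eye'])
    a=np.array([u-K[0,2],v-K[1,2]]);r=np.hypot(*a);th=r/K[0,0]
    d=np.array([*(a/r*np.sin(th)),np.cos(th)])
    Rt=R.from_euler('xyz',rot,degrees=True).as_matrix()
    return pos+Rt@T[:3,3],Rt@T[:3,:3]@d
def wonz(u,v,z,pos,rot):
    o,d=wray(u,v,pos,rot);return o+d*(z-o[2])/d[2]
E
python3 - <<'E'
from h import *
pos=np.array([ 0.49841792,-0.10128355,0.30093018]);rot=[ 1.79930301e+02,3.47659106e-02,-1.67665704e+01]
p=cv2.imread('pics/w2.png')
cv2.imwrite('pics/z3.png',cv2.resize(p[0:250,230:350],None,fx=2.4,fy=2.4,interpolation=cv2.INTER_CUBIC))
J=np.array([wonz(u,v,.012,pos,rot) for u,v in [(318,7.5),(250,9.5),(264,225.5),(328.5,222)]]);print(J.round(4))
l=(J[0]+J[1])/2;r=(J[3]+J[2])/2;d=r-l;print('len',np.linalg.norm(d),'w',np.linalg.norm(J[0]-J[1]),np.linalg.norm(J[2]-J[3]),'yaw',np.degrees(np.arctan2(d[1],d[0])))
x=d/np.linalg.norm(d);c=(l+r)/2;o=c+x*.02;print('jig origin',o,x)
E
```

```text
[[ 0.6123  0.0979  0.012 ]
 [ 0.5253  0.1205  0.012 ]
 [ 0.4556 -0.17    0.012 ]
 [ 0.544  -0.1914  0.012 ]]
len 0.2980113792959106 w 0.08983909878431338 0.0909491419096907 yaw -103.39945760872416
jig origin [ 0.52965382 -0.05522814  0.012     ] [-0.23173869 -0.97277807  0.        ]
```

View pics/z3.png

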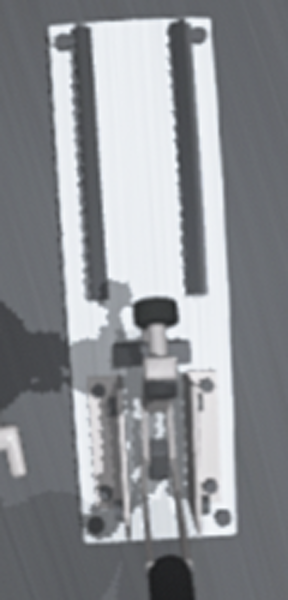

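Emit:
move_arm --commands '[{"tx": -0.29, "ty": -0.88, "tz": 0.127, "wx": 0, "wy": 0, "wz": -0.563, "grip": 1}, {"tx": -0.29, "ty": -0.88, "tz": 0.127, "wx": 0, "wy": 0, "wz": -0.563, "grip": 1}, {"tx": -0.29, "ty": -0.88, "tz": 0.127, "wx": 0, "wy": 0, "wz": -0.563, "grip": 1}, {"tx": -0.29, "ty": -0.88, "tz": 0.127, "wx": 0, "wy": 0, "wz": -0.563, "grip": 1}, {"tx": -0.29, "ty": -0.88, "tz": 0.127, "wx": 0, "wy": 0, "wz": -0.563, "grip": 1}, {"tx": -0.29, "ty": -0.88, "tz": 0.127, "wx": 0, "wy": 0, "wz": -0.563, "grip": 1}, {"tx": -0.29, "ty": -0.88, "tz": 0.127, "wx": 0, "wy": 0, "wz": -0.563, "grip": 1}, {"tx": -0.29, "ty": -0.88, "tz": 0.127, "wx": 0, "wy": 0, "wz": -0.563, "grip": 1}]'

```text
clock: 3.0
tool_pos: [0.4902, 0.268, 0.2498]
tool_rot: [179.9, 0.0, -0.0]
ft_force: [0.8, -0.3, -0.1]
finger_gap: 0.995
```

Run:
```python
from h import *
s=robot.sense();print(s['clock'],s['tool_pos'].tolist(),s['tool_rot'].tolist())
save('wrist','w3')
```

```text
3.0 [0.4901812412456379, 0.2680208975025151, 0.24975484623772612] [179.89778590946904, 0.048293301226227506, -0.004657245564410534]
```

View pics/w3.png

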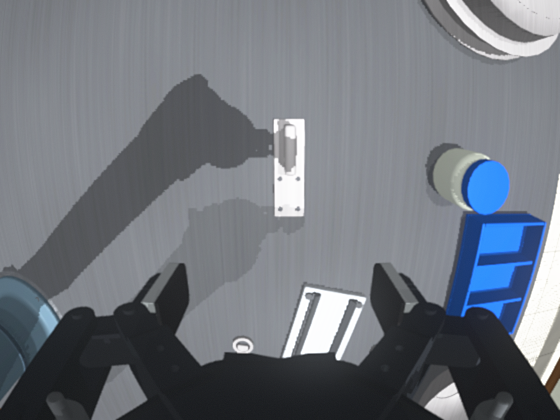

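Run:
```python
from h import *
pos=np.array([0.4901812412456379, 0.2680208975025151, 0.24975484623772612]);rot=[179.89778590946904, 0.048293301226227506, -0.004657245564410534]
p=cv2.imread('pics/w3.png')
cv2.imwrite('pics/z4.png',cv2.resize(p[110:225,255:325],None,fx=5,fy=5,interpolation=cv2.INTER_CUBIC))
```

```text
(no output)
```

View pics/z4.png

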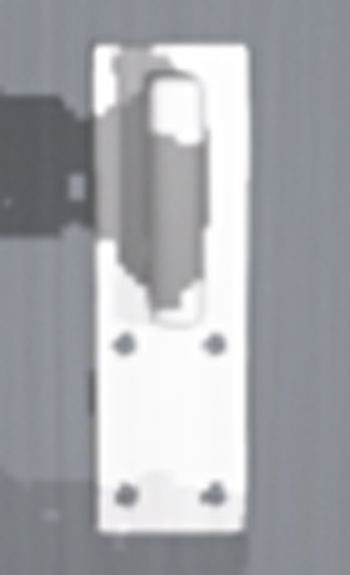

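Run:
```python
from h import *
pos=np.array([0.4901812412456379, 0.2680208975025151, 0.24975484623772612]);rot=[179.89778590946904, 0.048293301226227506, -0.004657245564410534]
f=lambda u,v,z:wonz((u+.5)/5-.5+255,(v+.5)/5-.5+110,z,pos,rot)
H=np.array([f(*q,.006) for q in [(94,44),(248,44),(244,532),(98,532)]]);print(H.round(4))
l=H[:2].mean(0);r=H[2:].mean(0);d=r-l;x=d/np.linalg.norm(d);print(np.linalg.norm(d),np.degrees(np.arctan2(d[1],d[0])),(l+r)/2-.027*x)
B=np.array([f(*q,.054) for q in [(151,72),(207,72),(203,325),(152,325)]]);print(B.round(4),B.mean(0))
h=(l+r)/2-.027*x
g=h-x*.010
print('grasp',g)
go((g[0],g[1],.031),-0.0)
```

```text
[[0.4834 0.3374 0.006 ]
 [0.5195 0.3376 0.006 ]
 [0.5203 0.2177 0.006 ]
 [0.4839 0.2177 0.006 ]]
0.1197769909908978 -89.70071257266422 [0.50165345 0.30461942 0.006     ]
[[0.4961 0.3318 0.054 ]
 [0.5076 0.3319 0.054 ]
 [0.5071 0.2786 0.054 ]
 [0.4964 0.2786 0.054 ]] [0.50178751 0.30521244 0.054     ]
grasp [0.50160122 0.31461929 0.006     ]
tx 0.0273 ty -0.1185 tz 0.5474 wz -0.0035
```

Emit:
move_arm --commands '[{"tx": 0.028, "ty": -0.116, "tz": 0.15, "wx": 0, "wy": 0, "wz": -0.01, "grip": 1}, {"tx": 0.028, "ty": -0.116, "tz": 0.3, "wx": 0, "wy": 0, "wz": -0.01, "grip": 1}, {"tx": 0.028, "ty": -0.116, "tz": 0.4, "wx": 0, "wy": 0, "wz": -0.01, "grip": 1}, {"tx": 0.028, "ty": -0.116, "tz": 0.5, "wx": 0, "wy": 0, "wz": -0.01, "grip": 1}, {"tx": 0.028, "ty": -0.116, "tz": 0.547, "wx": 0, "wy": 0, "wz": -0.01, "grip": 1}, {"tx": 0.028, "ty": -0.116, "tz": 0.547, "wx": 0, "wy": 0, "wz": -0.01, "grip": 1}]'

```text
clock: 3.8
tool_pos: [0.5007, 0.3144, 0.0308]
tool_rot: [179.9, 0.1, 0.3]
ft_force: [-0.1, -0.2, 0.0]
finger_gap: 1.004
```

Emit:
move_arm --commands '[{"tx": 0, "ty": 0, "tz": 0, "wx": 0, "wy": 0, "wz": 0, "grip": -1}, {"tx": 0, "ty": 0, "tz": 0, "wx": 0, "wy": 0, "wz": 0, "grip": -1}, {"tx": 0, "ty": 0, "tz": 0, "wx": 0, "wy": 0, "wz": 0, "grip": -1}, {"tx": 0, "ty": 0, "tz": 0, "wx": 0, "wy": 0, "wz": 0, "grip": -1}, {"tx": 0, "ty": 0, "tz": 0, "wx": 0, "wy": 0, "wz": 0, "grip": -1}, {"tx": 0, "ty": 0, "tz": 0, "wx": 0, "wy": 0, "wz": 0, "grip": -1}]' --force 60

```text
clock: 4.55
tool_pos: [0.5007, 0.3172, 0.0323]
tool_rot: [-180.0, -0.1, 0.5]
ft_force: [0.1, -1.0, 4.2]
finger_gap: 0.122
```

Emit:
move_arm --commands '[{"tx": 0, "ty": 0, "tz": -0.1, "wx": 0, "wy": 0, "wz": 0, "grip": -1}, {"tx": 0, "ty": 0, "tz": -0.2, "wx": 0, "wy": 0, "wz": 0, "grip": -1}, {"tx": 0, "ty": 0, "tz": -0.3, "wx": 0, "wy": 0, "wz": 0, "grip": -1}, {"tx": 0, "ty": 0, "tz": -0.35, "wx": 0, "wy": 0, "wz": 0, "grip": -1}, {"tx": 0, "ty": 0, "tz": -0.35, "wx": 0, "wy": 0, "wz": 0, "grip": -1}]'

```text
clock: 5.18
tool_pos: [0.5006, 0.3173, 0.1723]
tool_rot: [-179.9, -0.1, 0.5]
ft_force: [0.3, -0.5, -2.8]
finger_gap: 0.126
```

Run:
```python
from h import *
s=robot.sense();print(s['clock'],s['tool_pos'],s['tool_rot'],s['ft_force'],s['finger_gap'])
save('wrist','w4');save('scene','s4')
p=cv2.imread('pics/s4.png');cv2.imwrite('pics/z5.png',cv2.resize(p[130:260,330:480],None,fx=4,fy=4,interpolation=cv2.INTER_CUBIC))
```

```text
5.175 [0.50058946 0.3173436  0.17234775] [-1.79943684e+02 -1.03294449e-01  4.72168574e-01] [ 0.27748705 -0.54766641 -2.83329875] 0.12571674615371012
```

View pics/w4.png

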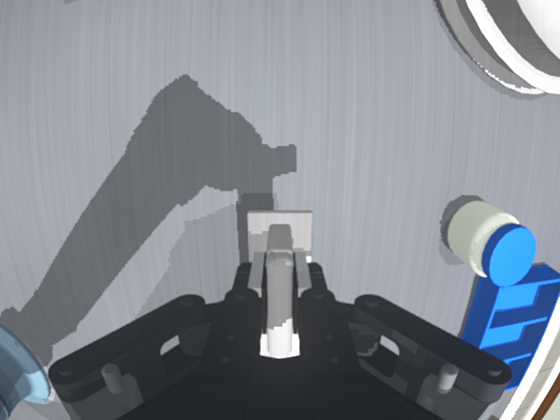

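View pics/z5.png

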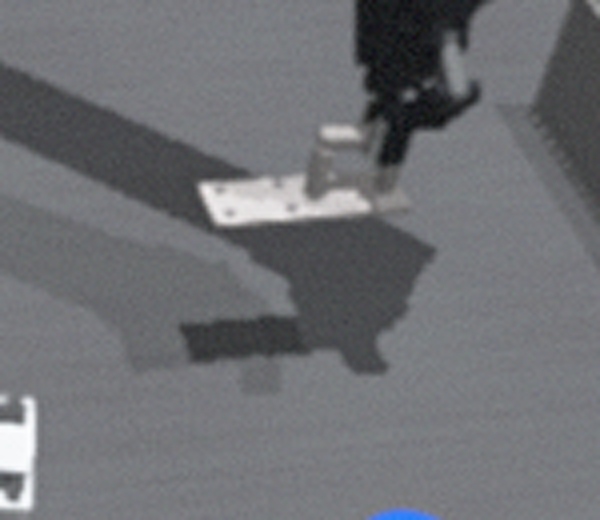

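```bash
cat >> h.py <<'E'
JO=np.array([.530,-.0556]);JY=np.radians(-103.2);JX=np.array([np.cos(JY),np.sin(JY)]);JYv=np.array([-JX[1],JX[0]])
def jig(x,y=0): return JO+JX*x+JYv*y
def injig(p): d=np.array(p[:2])-JO; return d@JX,d@JYv
E
python3 - <<'E'
from h import *
go((*jig(-.1415),.11),-13.2)
E
```

```text
tx 0.1532 ty 0.5854 tz 0.1493 wz 0.4555
```

Emit:
move_arm --commands '[{"tx": 0.04, "ty": 0.14, "tz": 0, "wx": 0, "wy": 0, "wz": 0.1, "grip": -1}, {"tx": 0.08, "ty": 0.28, "tz": 0, "wx": 0, "wy": 0, "wz": 0.2, "grip": -1}, {"tx": 0.12, "ty": 0.42, "tz": 0.05, "wx": 0, "wy": 0, "wz": 0.35, "grip": -1}, {"tx": 0.153, "ty": 0.54, "tz": 0.1, "wx": 0, "wy": 0, "wz": 0.455, "grip": -1}, {"tx": 0.153, "ty": 0.585, "tz": 0.149, "wx": 0, "wy": 0, "wz": 0.455, "grip": -1}, {"tx": 0.153, "ty": 0.585, "tz": 0.149, "wx": 0, "wy": 0, "wz": 0.455, "grip": -1}, {"tx": 0.153, "ty": 0.585, "tz": 0.149, "wx": 0, "wy": 0, "wz": 0.455, "grip": -1}]'

```text
clock: 6.15
tool_pos: [0.5625, 0.0867, 0.112]
tool_rot: [-179.9, 0.1, -13.0]
ft_force: [-0.2, 1.0, -2.0]
finger_gap: 0.127
```

Run:
```python
from h import *
s=robot.sense();print(s['clock'],s['tool_pos'].tolist(),s['tool_rot'].tolist(),s['ft_force'],s['finger_gap'],injig(s['tool_pos']))
save('wrist','w5');save('top','t5');save('scene','s5')
p=cv2.imread('pics/s5.png');a=cv2.resize(p[160:280,200:360],None,fx=4,fy=4,interpolation=cv2.INTER_CUBIC);cv2.imwrite('pics/z6.png',a)
p=cv2.imread('pics/t5.png');a=cv2.resize(p[170:280,200:370],None,fx=4.7,fy=4.7,interpolation=cv2.INTER_CUBIC);cv2.imwrite('pics/z7.png',a)
```

```text
6.15 [0.5625352491322746, 0.08670371135189062, 0.11201630106628672] [-179.87151729149613, 0.062266667680714545, -12.954171722243206] [-0.19588824  0.99691706 -2.01693662] 0.12710242319693432 (np.float64(-0.14597334362137443), np.float64(-0.0008195441522750147))
```

View pics/w5.png

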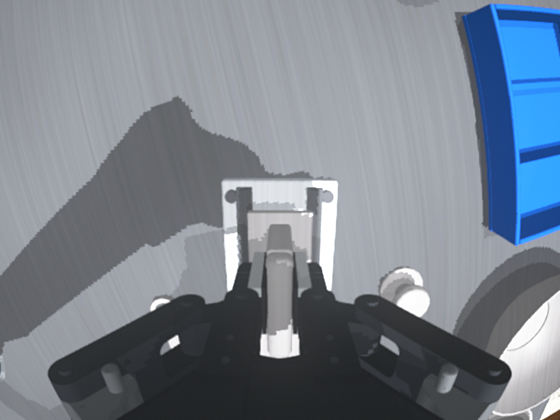

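View pics/z6.png

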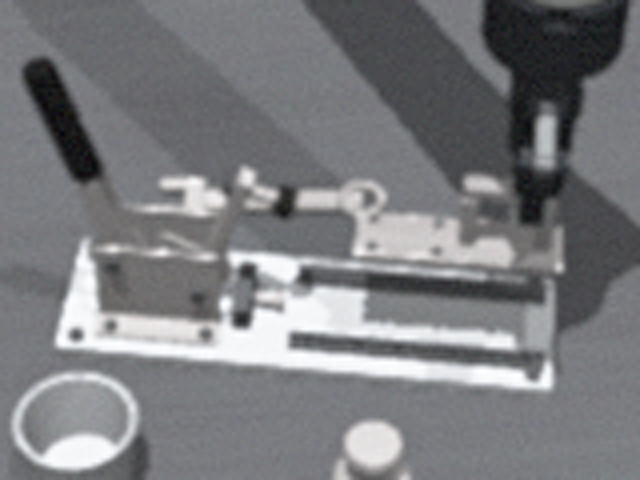

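View pics/z7.png

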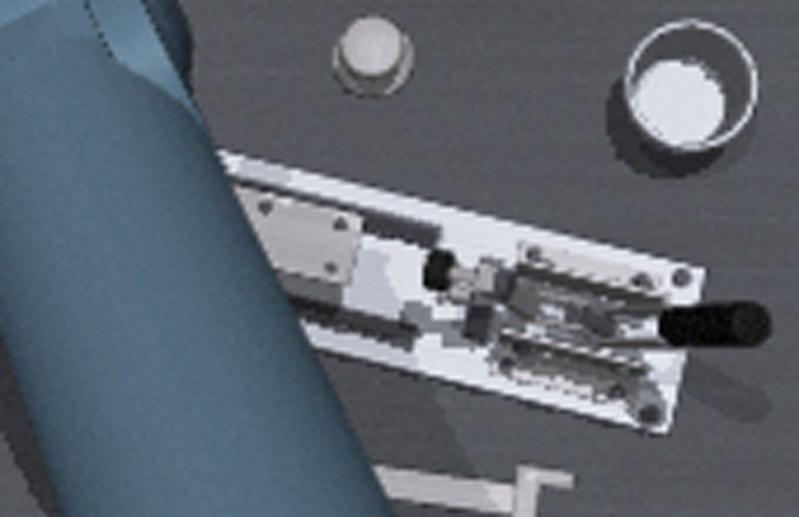

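Run:
```python
from h import *
f=lambda u,v,z:onz('top',(u+.5)/4.7-.5+200,(v+.5)/4.7-.5+170,z)
a=f(363,219,.0857);b=f(348,285,.0857);print(a,b,injig(a),injig(b))
go((*jig(-.1415),.056),-13.2)
```

```text
[ 0.55816525 -0.01341541  0.0857    ] [ 0.52538302 -0.00655556  0.0857    ] (np.float64(-0.04750159130953822), np.float64(0.017788205490817433)) (np.float64(-0.04669433916219869), np.float64(-0.015694331297508368))
tx -0.0007 ty 0.0116 tz 0.1432 wz 0.0091
```

Emit:
move_arm --commands '[{"tx": 0, "ty": 0.005, "tz": 0.07, "wx": 0, "wy": 0, "wz": 0.008, "grip": -1}, {"tx": 0, "ty": 0.005, "tz": 0.14, "wx": 0, "wy": 0, "wz": 0.008, "grip": -1}, {"tx": 0, "ty": 0.005, "tz": 0.15, "wx": 0, "wy": 0, "wz": 0.008, "grip": -1}, {"tx": 0, "ty": 0.005, "tz": 0.155, "wx": 0, "wy": 0, "wz": 0.008, "grip": -1}, {"tx": 0, "ty": 0.005, "tz": 0.16, "wx": 0, "wy": 0, "wz": 0.008, "grip": -1}, {"tx": 0, "ty": 0.005, "tz": 0.16, "wx": 0, "wy": 0, "wz": 0.008, "grip": -1}]'

```text
clock: 7.05
tool_pos: [0.5636, 0.0817, 0.049]
tool_rot: [-180.0, -0.1, -13.4]
ft_force: [-0.6, -0.3, -3.4]
finger_gap: 0.129
```

Emit:
move_arm --commands '[{"tx": 0, "ty": 0, "tz": 0.003, "wx": 0, "wy": 0, "wz": 0, "grip": -1}, {"tx": 0, "ty": 0, "tz": 0.006, "wx": 0, "wy": 0, "wz": 0, "grip": -1}, {"tx": 0, "ty": 0, "tz": 0.009, "wx": 0, "wy": 0, "wz": 0, "grip": -1}, {"tx": 0, "ty": 0, "tz": 0.011, "wx": 0, "wy": 0, "wz": 0, "grip": -1}, {"tx": 0, "ty": 0, "tz": 0.011, "wx": 0, "wy": 0, "wz": 0, "grip": -1}]'

```text
clock: 7.68
tool_pos: [0.563, 0.0814, 0.0443]
tool_rot: [180.0, -0.0, -13.4]
ft_force: [-2.7, -0.4, 3.6]
finger_gap: 0.127
```

Emit:
move_arm --commands '[{"tx": 0, "ty": 0, "tz": 0, "wx": 0, "wy": 0, "wz": 0, "grip": -0.3}, {"tx": 0, "ty": 0, "tz": 0, "wx": 0, "wy": 0, "wz": 0, "grip": -0.3}, {"tx": 0, "ty": 0, "tz": 0, "wx": 0, "wy": 0, "wz": 0, "grip": -0.3}, {"tx": 0, "ty": 0, "tz": 0, "wx": 0, "wy": 0, "wz": 0, "grip": -0.3}]'

```text
clock: 8.18
tool_pos: [0.5629, 0.0815, 0.0436]
tool_rot: [-180.0, -0.0, -13.4]
ft_force: [0.5, -0.2, 1.3]
finger_gap: 0.348
```

Run:
```python
from h import *
s=robot.sense();print(s['clock'],s['tool_pos'].tolist(),s['tool_rot'].tolist(),s['ft_force'],s['finger_gap'],injig(s['tool_pos']))
save('wrist','w6');save('top','t6');save('scene','s6')
p=cv2.imread('pics/s6.png');a=cv2.resize(p[160:280,200:360],None,fx=4,fy=4,interpolation=cv2.INTER_CUBIC);cv2.imwrite('pics/z8.png',a)
```

```text
8.175 [0.5628659366722177, 0.08151428746989657, 0.043618396779050606] [-179.99306220741872, -0.0026001879990513004, -13.413423481543362] [ 0.45602068 -0.16877601  1.29527462] 0.3477637439451487 (np.float64(-0.14099654279927964), np.float64(0.0006874157188830161))
```

View pics/w6.png

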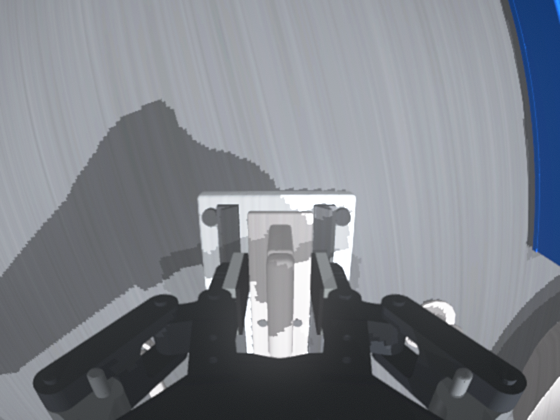

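View pics/z8.png

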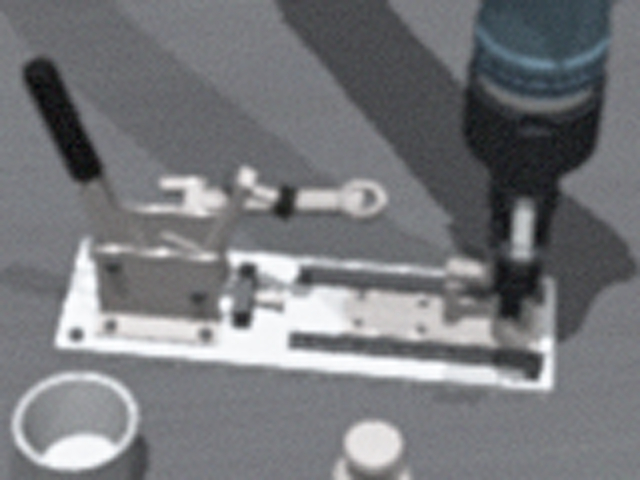

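Emit:
move_arm --commands '[{"tx": 0, "ty": 0, "tz": -0.002, "wx": 0, "wy": 0, "wz": 0, "grip": -1}, {"tx": 0, "ty": 0, "tz": -0.002, "wx": 0, "wy": 0, "wz": 0, "grip": -1}, {"tx": 0, "ty": 0, "tz": -0.002, "wx": 0, "wy": 0, "wz": 0, "grip": -1}, {"tx": 0, "ty": 0, "tz": -0.002, "wx": 0, "wy": 0, "wz": 0, "grip": -1}, {"tx": 0, "ty": 0.015, "tz": -0.002, "wx": 0, "wy": 0, "wz": 0, "grip": -1}, {"tx": 0, "ty": 0.03, "tz": -0.002, "wx": 0, "wy": 0, "wz": 0, "grip": -1}, {"tx": 0, "ty": 0.045, "tz": -0.002, "wx": 0, "wy": 0, "wz": 0, "grip": -1}, {"tx": 0, "ty": 0.055, "tz": -0.002, "wx": 0, "wy": 0, "wz": 0, "grip": -1}, {"tx": 0, "ty": 0.06, "tz": -0.002, "wx": 0, "wy": 0, "wz": 0, "grip": -1}, {"tx": 0, "ty": 0.06, "tz": -0.002, "wx": 0, "wy": 0, "wz": 0, "grip": -1}]' --force 20

```text
clock: 9.57
tool_pos: [0.5572, 0.0575, 0.0445]
tool_rot: [180.0, 0.0, -13.4]
ft_force: [-0.1, -0.7, -0.5]
finger_gap: 0.133
```

Emit:
move_arm --commands '[{"tx": 0, "ty": 0.003, "tz": 0, "wx": 0, "wy": 0, "wz": 0, "grip": -1}, {"tx": 0, "ty": 0.006, "tz": 0, "wx": 0, "wy": 0, "wz": 0, "grip": -1}, {"tx": 0, "ty": 0.009, "tz": 0, "wx": 0, "wy": 0, "wz": 0, "grip": -1}, {"tx": 0, "ty": 0.009, "tz": 0, "wx": 0, "wy": 0, "wz": 0, "grip": -1}]'

```text
clock: 10.07
tool_pos: [0.5564, 0.0546, 0.0445]
tool_rot: [180.0, 0.0, -13.4]
ft_force: [-0.1, 0.3, -1.0]
finger_gap: 0.14
```

Run:
```python
from h import *
s=robot.sense();print(s['clock'],s['tool_pos'].tolist(),s['ft_force'],injig(s['tool_pos']))
save('top','t7');
p=cv2.imread('pics/t7.png');a=cv2.resize(p[180:280,250:350],None,fx=6,fy=6,interpolation=cv2.INTER_CUBIC);cv2.imwrite('pics/z9.png',a)
```

```text
10.075 [0.5563531119817252, 0.05458598566757191, 0.044464947745566086] [-0.11481225  0.27084109 -1.0292597 ] (np.float64(-0.1132925070893829), np.float64(0.0004957681492712521))
```

View pics/z9.png

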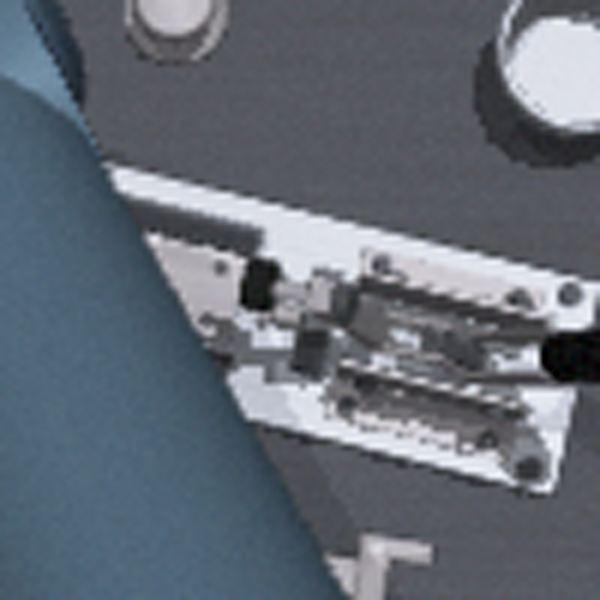

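Emit:
move_arm --commands '[{"tx": 0, "ty": 0.003, "tz": 0, "wx": 0, "wy": 0, "wz": 0, "grip": -1}, {"tx": 0, "ty": 0.006, "tz": 0, "wx": 0, "wy": 0, "wz": 0, "grip": -1}, {"tx": 0, "ty": 0.008, "tz": 0, "wx": 0, "wy": 0, "wz": 0, "grip": -1}, {"tx": 0, "ty": 0.008, "tz": 0, "wx": 0, "wy": 0, "wz": 0, "grip": -1}]'

```text
clock: 10.62
tool_pos: [0.5556, 0.0513, 0.0445]
tool_rot: [180.0, 0.0, -13.4]
ft_force: [1.2, -0.3, -0.9]
finger_gap: 0.134
```

Emit:
move_arm --commands '[{"tx": 0, "ty": 0.003, "tz": 0, "wx": 0, "wy": 0, "wz": 0, "grip": -1}, {"tx": 0, "ty": 0.005, "tz": 0, "wx": 0, "wy": 0, "wz": 0, "grip": -1}, {"tx": 0, "ty": 0.005, "tz": 0, "wx": 0, "wy": 0, "wz": 0, "grip": -1}]'

```text
clock: 11.0
tool_pos: [0.5552, 0.0494, 0.0445]
tool_rot: [180.0, 0.0, -13.4]
ft_force: [-0.9, -0.2, -0.8]
finger_gap: 0.138
```

Still free; continue in small steps.

Emit:
move_arm --commands '[{"tx": 0, "ty": 0.003, "tz": 0, "wx": 0, "wy": 0, "wz": 0, "grip": -1}, {"tx": 0, "ty": 0.006, "tz": 0, "wx": 0, "wy": 0, "wz": 0, "grip": -1}, {"tx": 0, "ty": 0.006, "tz": 0, "wx": 0, "wy": 0, "wz": 0, "grip": -1}]'

```text
clock: 11.38
tool_pos: [0.5546, 0.047, 0.0445]
tool_rot: [180.0, 0.0, -13.4]
ft_force: [-1.0, 0.4, -1.2]
finger_gap: 0.133
```

Emit:
move_arm --commands '[{"tx": 0, "ty": 0.003, "tz": 0, "wx": 0, "wy": 0, "wz": 0, "grip": -1}, {"tx": 0, "ty": 0.006, "tz": 0, "wx": 0, "wy": 0, "wz": 0, "grip": -1}, {"tx": 0, "ty": 0.006, "tz": 0, "wx": 0, "wy": 0, "wz": 0, "grip": -1}]'

```text
clock: 11.75
tool_pos: [0.5542, 0.0454, 0.0445]
tool_rot: [-180.0, -0.0, -13.4]
ft_force: [0.5, 2.5, -0.1]
finger_gap: 0.132
```

Emit:
move_arm --commands '[{"tx": 0, "ty": 0.001, "tz": 0, "wx": 0, "wy": 0, "wz": 0, "grip": -1}, {"tx": 0, "ty": 0.002, "tz": 0, "wx": 0, "wy": 0, "wz": 0, "grip": -1}, {"tx": 0, "ty": 0.002, "tz": 0, "wx": 0, "wy": 0, "wz": 0, "grip": -1}]'

```text
clock: 12.12
tool_pos: [0.5542, 0.0453, 0.0447]
tool_rot: [-179.9, -0.0, -13.4]
ft_force: [0.5, 4.1, -1.0]
finger_gap: 0.13
```

Emit:
move_arm --commands '[{"tx": 0, "ty": 0.001, "tz": 0, "wx": 0, "wy": 0, "wz": 0, "grip": -1}, {"tx": 0, "ty": 0.003, "tz": 0, "wx": 0, "wy": 0, "wz": 0, "grip": -1}, {"tx": 0, "ty": 0.003, "tz": 0, "wx": 0, "wy": 0, "wz": 0, "grip": -1}]'

```text
clock: 12.5
tool_pos: [0.5543, 0.0451, 0.045]
tool_rot: [-179.8, -0.1, -13.4]
ft_force: [0.1, 5.7, -1.0]
finger_gap: 0.134
```

Emit:
move_arm --commands '[{"tx": 0, "ty": 0.001, "tz": 0.003, "wx": 0, "wy": 0, "wz": 0, "grip": -1}, {"tx": 0, "ty": 0.001, "tz": 0.005, "wx": 0, "wy": 0, "wz": 0, "grip": -1}, {"tx": 0, "ty": 0.001, "tz": 0.005, "wx": 0, "wy": 0, "wz": 0, "grip": -1}, {"tx": 0, "ty": 0.001, "tz": 0.005, "wx": 0, "wy": 0, "wz": 0, "grip": -1}]'

```text
clock: 13.0
tool_pos: [0.5545, 0.0453, 0.0444]
tool_rot: [-179.8, -0.1, -13.3]
ft_force: [-1.4, 4.8, 8.1]
finger_gap: 0.137
```

Emit:
move_arm --commands '[{"tx": 0, "ty": 0, "tz": 0, "wx": 0, "wy": 0, "wz": 0, "grip": -0.3}, {"tx": 0, "ty": 0, "tz": 0, "wx": 0, "wy": 0, "wz": 0, "grip": -0.3}, {"tx": 0, "ty": 0, "tz": 0, "wx": 0, "wy": 0, "wz": 0, "grip": -0.3}]'

```text
clock: 13.38
tool_pos: [0.5531, 0.0409, 0.042]
tool_rot: [179.9, 0.0, -13.5]
ft_force: [0.0, 0.5, -0.4]
finger_gap: 0.351
```

Run:
```python
from h import *
s=robot.sense();print(s['clock'],s['tool_pos'].tolist(),s['tool_rot'].tolist(),s['ft_force'],s['finger_gap'],injig(s['tool_pos']))
save('wrist','w8');save('scene','s8')
p=cv2.imread('pics/s8.png');a=cv2.resize(p[160:280,200:360],None,fx=4,fy=4,interpolation=cv2.INTER_CUBIC);cv2.imwrite('pics/z10.png',a)
```

```text
13.375 [0.553140171351819, 0.04089335051002767, 0.04197178788830554] [179.8991547319577, 0.046063575362432906, -13.503643639591955] [ 0.01325749  0.48765963 -0.42254438] 0.35133648942647705 (np.float64(-0.09922796858680558), np.float64(0.000494442088143576))
```

View pics/w8.png

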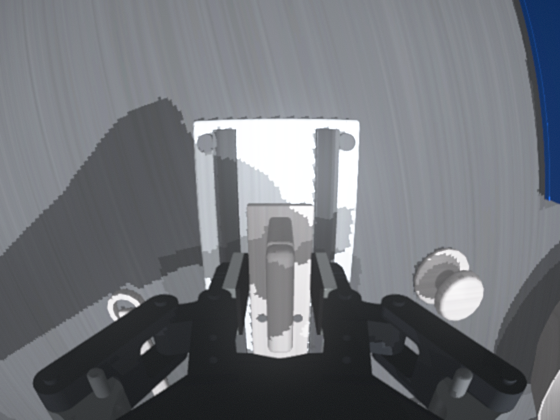

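View pics/z10.png

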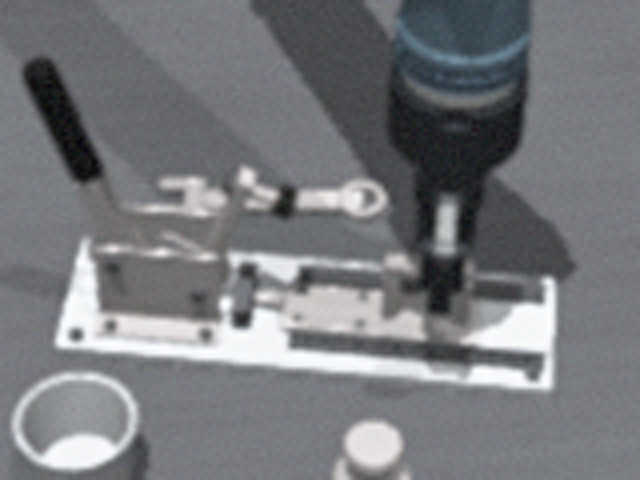

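Emit:
move_arm --commands '[{"tx": 0, "ty": 0, "tz": -0.1, "wx": 0, "wy": 0, "wz": 0, "grip": -0.3}, {"tx": 0, "ty": 0, "tz": -0.25, "wx": 0, "wy": 0, "wz": 0, "grip": -0.3}, {"tx": 0, "ty": 0, "tz": -0.4, "wx": 0, "wy": 0, "wz": 0, "grip": -0.3}, {"tx": 0, "ty": 0, "tz": -0.5, "wx": 0, "wy": 0, "wz": 0, "grip": -0.6}, {"tx": 0, "ty": 0, "tz": -0.5, "wx": 0, "wy": 0, "wz": 0, "grip": -1}, {"tx": 0, "ty": 0, "tz": -0.5, "wx": 0, "wy": 0, "wz": 0, "grip": -1}, {"tx": 0, "ty": 0, "tz": -0.5, "wx": 0, "wy": 0, "wz": 0, "grip": -1}]'

```text
clock: 14.35
tool_pos: [0.5521, 0.0421, 0.2403]
tool_rot: [179.9, 0.2, -13.4]
ft_force: [-0.3, -0.6, 0.1]
finger_gap: -0.0
```

Run:
```python
from h import *
s=robot.sense();print(s['clock'],s['tool_pos'].tolist(),s['tool_rot'].tolist(),s['ft_force'],s['finger_gap'],injig(s['tool_pos']))
save('wrist','w9');save('scene','s9');save('top','t9')
p=cv2.imread('pics/s9.png');a=cv2.resize(p[160:280,200:360],None,fx=4,fy=4,interpolation=cv2.INTER_CUBIC);cv2.imwrite('pics/z11.png',a)
for e in (62,66,70,74,77):
    c,sn=np.cos(np.radians(e)),np.sin(np.radians(e))
    P=lambda r:(*jig(.095+r*c),.062+r*sn)
    print(e,[proj(n,P(r)).round(1) for n in('top','scene') for r in (.052,.137)])
```

```text
14.35 [0.5521049386244774, 0.042104259902919425, 0.24033688537717732] [179.93693478443902, 0.2242705328809709, -13.42475051752801] [-0.26136485 -0.5904093   0.14306975] -0.0002552522987621323 (np.float64(-0.10017048813096045), np.float64(-0.0007899508682520771))
62 [array([347. , 240.3]), array([371., 242.]), array([217.3, 205. ]), array([197. , 179.3])]
66 [array([345.7, 239.8]), array([367.2, 240.8]), array([218.7, 204.7]), array([200.6, 178.1])]
70 [array([344.3, 239.4]), array([363.3, 239.6]), array([220.1, 204.3]), array([204.4, 177.2])]
74 [array([342.8, 239. ]), array([359.2, 238.4]), array([221.5, 204.1]), array([208.3, 176.5])]
77 [array([341.7, 238.7]), array([356. , 237.5]), array([222.6, 204. ]), array([211.4, 176.1])]
```

View pics/w9.png

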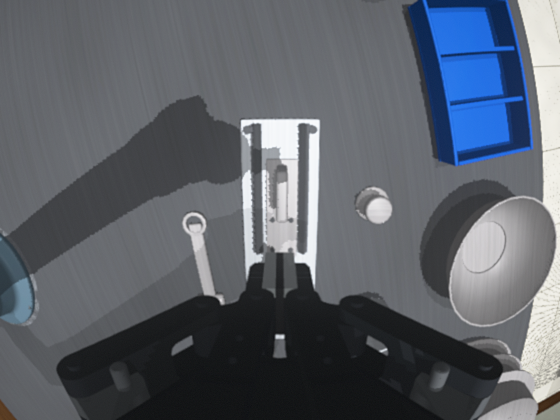

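View pics/z11.png

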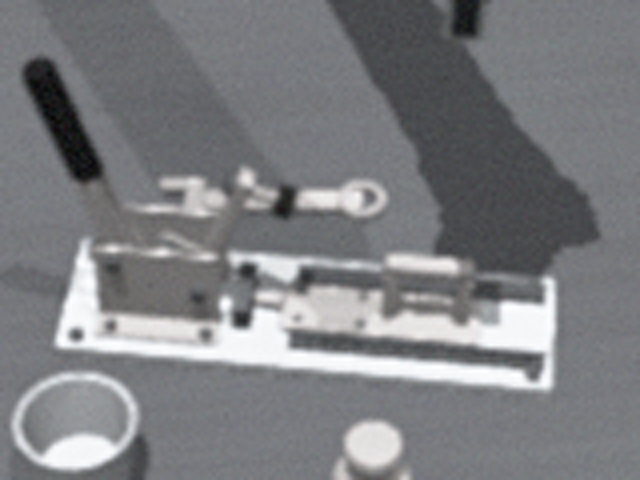

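Run:
```python
from h import *
s=robot.sense()
go((*jig(.080),.25),-13.2)
go((*jig(.080),.142),-13.2)
for e in list(range(75,0,-5))+[3,2,0]:
    a=np.radians(e);r=.088
    x=.095+r*np.cos(a)-.010*np.sin(a)-.011; z=.062+r*np.sin(a)+.010*np.cos(a)
    print(e,'tcp x %.4f z %.4f'%(x,z),' ty %.3f tz %.3f'%((x-.080)/.4,(.142-z)/.4))
```

```text
tx 0.0025 ty 0.4516 tz -0.0226 wz -0.0071
tx 0.0025 ty 0.4516 tz 0.2474 wz -0.0071
75 tcp x 0.0971 z 0.1496  ty 0.043 tz -0.019
70 tcp x 0.1047 z 0.1481  ty 0.062 tz -0.015
65 tcp x 0.1121 z 0.1460  ty 0.080 tz -0.010
60 tcp x 0.1193 z 0.1432  ty 0.098 tz -0.003
55 tcp x 0.1263 z 0.1398  ty 0.116 tz 0.005
50 tcp x 0.1329 z 0.1358  ty 0.132 tz 0.015
45 tcp x 0.1392 z 0.1313  ty 0.148 tz 0.027
40 tcp x 0.1450 z 0.1262  ty 0.162 tz 0.039
35 tcp x 0.1503 z 0.1207  ty 0.176 tz 0.053
30 tcp x 0.1552 z 0.1147  ty 0.188 tz 0.068
25 tcp x 0.1595 z 0.1083  ty 0.199 tz 0.084
20 tcp x 0.1633 z 0.1015  ty 0.208 tz 0.101
15 tcp x 0.1664 z 0.0944  ty 0.216 tz 0.119
10 tcp x 0.1689 z 0.0871  ty 0.222 tz 0.137
5 tcp x 0.1708 z 0.0796  ty 0.227 tz 0.156
3 tcp x 0.1714 z 0.0766  ty 0.228 tz 0.164
2 tcp x 0.1716 z 0.0751  ty 0.229 tz 0.167
0 tcp x 0.1720 z 0.0720  ty 0.230 tz 0.175
```

Emit:
move_arm --commands '[{"tx": 0.002, "ty": 0.14, "tz": -0.023, "wx": 0, "wy": 0, "wz": -0.007, "grip": -1}, {"tx": 0.002, "ty": 0.28, "tz": -0.023, "wx": 0, "wy": 0, "wz": -0.007, "grip": -1}, {"tx": 0.002, "ty": 0.4, "tz": -0.023, "wx": 0, "wy": 0, "wz": -0.007, "grip": -1}, {"tx": 0.002, "ty": 0.45, "tz": 0.05, "wx": 0, "wy": 0, "wz": -0.007, "grip": -1}, {"tx": 0.002, "ty": 0.45, "tz": 0.15, "wx": 0, "wy": 0, "wz": -0.007, "grip": -1}, {"tx": 0.002, "ty": 0.45, "tz": 0.23, "wx": 0, "wy": 0, "wz": -0.007, "grip": -1}, {"tx": 0.002, "ty": 0.45, "tz": 0.23, "wx": 0, "wy": 0, "wz": -0.007, "grip": -1}, {"tx": 0.002, "ty": 0.45, "tz": 0.23, "wx": 0, "wy": 0, "wz": -0.007, "grip": -1}]'

```text
clock: 15.5
tool_pos: [0.5134, -0.1325, 0.1513]
tool_rot: [-180.0, -0.1, -13.2]
ft_force: [0.7, 0.6, 0.2]
finger_gap: 0.002
```

Run:
```python
from h import *
s=robot.sense();print(s['clock'],s['tool_pos'].tolist(),s['tool_rot'].tolist(),s['ft_force'],s['finger_gap'],injig(s['tool_pos']))
save('wrist','w10');save('scene','s10')
p=cv2.imread('pics/s10.png');a=cv2.resize(p[140:280,180:360],None,fx=4,fy=4,interpolation=cv2.INTER_CUBIC);cv2.imwrite('pics/z12.png',a)
```

```text
15.5 [0.5134022279234373, -0.13251375976580845, 0.15131396356479668] [-179.98161218153248, -0.06869498279977745, -13.178144970099657] [0.73109128 0.60025676 0.15139027] 0.0016770578190831702 (np.float64(0.07867172954422706), np.float64(0.0014040832375655534))
```

View pics/w10.png

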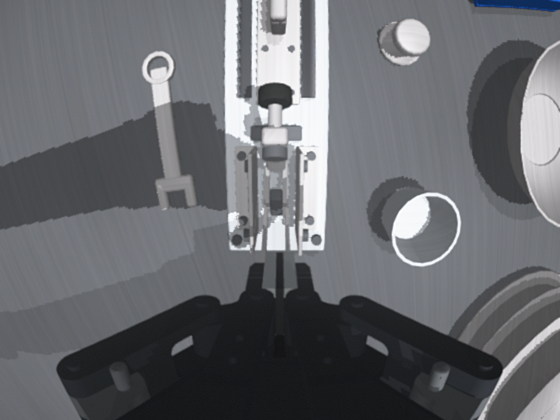

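View pics/z12.png

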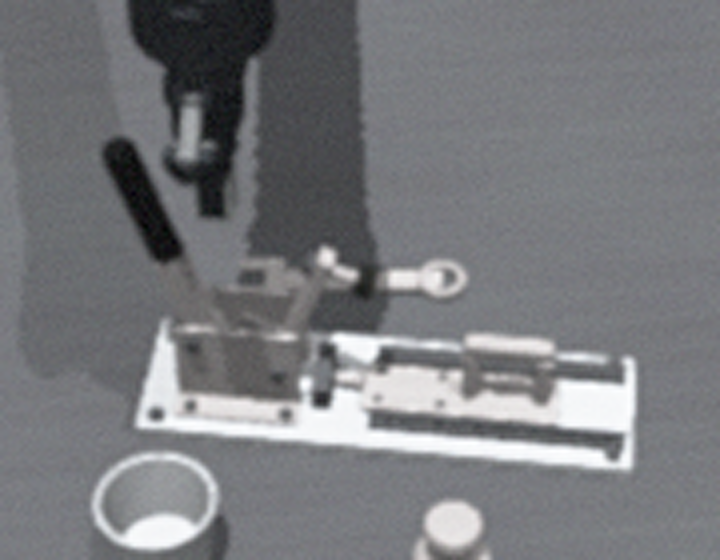

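Emit:
move_arm --commands '[{"tx": -0.003, "ty": 0.043, "tz": 0.003, "wx": 0, "wy": 0, "wz": 0, "grip": -1}, {"tx": -0.003, "ty": 0.062, "tz": 0.006, "wx": 0, "wy": 0, "wz": 0, "grip": -1}, {"tx": -0.003, "ty": 0.08, "tz": 0.01, "wx": 0, "wy": 0, "wz": 0, "grip": -1}, {"tx": -0.003, "ty": 0.098, "tz": 0.017, "wx": 0, "wy": 0, "wz": 0, "grip": -1}, {"tx": -0.003, "ty": 0.098, "tz": 0.017, "wx": 0, "wy": 0, "wz": 0, "grip": -1}]'

```text
clock: 16.23
tool_pos: [0.5018, -0.1717, 0.1432]
tool_rot: [180.0, 0.1, -13.3]
ft_force: [-0.9, -0.1, 0.8]
finger_gap: -0.003
```

Run:
```python
from h import *
s=robot.sense();print(s['clock'],s['tool_pos'].tolist(),s['tool_rot'].tolist(),s['ft_force'],s['finger_gap'],injig(s['tool_pos']))
save('scene','s11')
p=cv2.imread('pics/s11.png');a=cv2.resize(p[140:280,180:360],None,fx=4,fy=4,interpolation=cv2.INTER_CUBIC);cv2.imwrite('pics/z13.png',a)
```

```text
16.225 [0.5017750797616063, -0.17173512527174734, 0.1432417357517891] [179.96371133624004, 0.0559174073673485, -13.288256669041903] [-0.89359404 -0.09457734  0.76164664] -0.002588469964264224 (np.float64(0.11951189294234588), np.float64(-0.0009596299731643169))
```

View pics/z13.png

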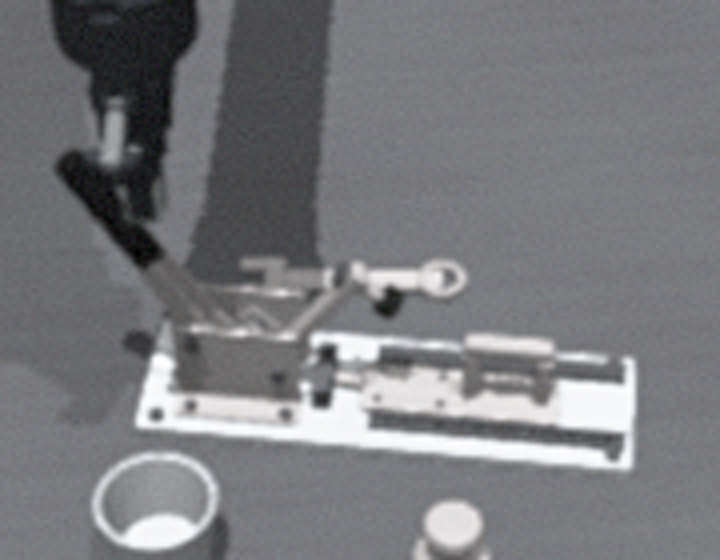

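Emit:
move_arm --commands '[{"tx": 0.002, "ty": 0.018, "tz": 0.008, "wx": 0, "wy": 0, "wz": 0, "grip": -1}, {"tx": 0.002, "ty": 0.034, "tz": 0.018, "wx": 0, "wy": 0, "wz": 0, "grip": -1}, {"tx": 0.002, "ty": 0.05, "tz": 0.03, "wx": 0, "wy": 0, "wz": 0, "grip": -1}, {"tx": 0.002, "ty": 0.064, "tz": 0.042, "wx": 0, "wy": 0, "wz": 0, "grip": -1}, {"tx": 0.002, "ty": 0.078, "tz": 0.056, "wx": 0, "wy": 0, "wz": 0, "grip": -1}, {"tx": 0.002, "ty": 0.09, "tz": 0.071, "wx": 0, "wy": 0, "wz": 0, "grip": -1}, {"tx": 0.002, "ty": 0.09, "tz": 0.071, "wx": 0, "wy": 0, "wz": 0, "grip": -1}]'

```text
clock: 17.15
tool_pos: [0.4946, -0.2067, 0.1146]
tool_rot: [180.0, 0.0, -13.3]
ft_force: [0.4, 0.1, -0.2]
finger_gap: -0.001
```

Run:
```python
from h import *
s=robot.sense();print(s['clock'],s['tool_pos'].tolist(),s['tool_rot'].tolist(),s['ft_force'],s['finger_gap'],injig(s['tool_pos']))
save('scene','s12')
p=cv2.imread('pics/s12.png');a=cv2.resize(p[140:280,180:360],None,fx=4,fy=4,interpolation=cv2.INTER_CUBIC);cv2.imwrite('pics/z14.png',a)
```

```text
17.15 [0.49459454680973364, -0.2067128126032124, 0.11457744593416773] [179.98724186844834, 0.023025742998311536, -13.266964762197533] [ 0.37815205  0.12862235 -0.20273353] -0.0012091554223080615 (np.float64(0.15520511234697243), np.float64(3.6739970105437674e-05))
```

View pics/z14.png

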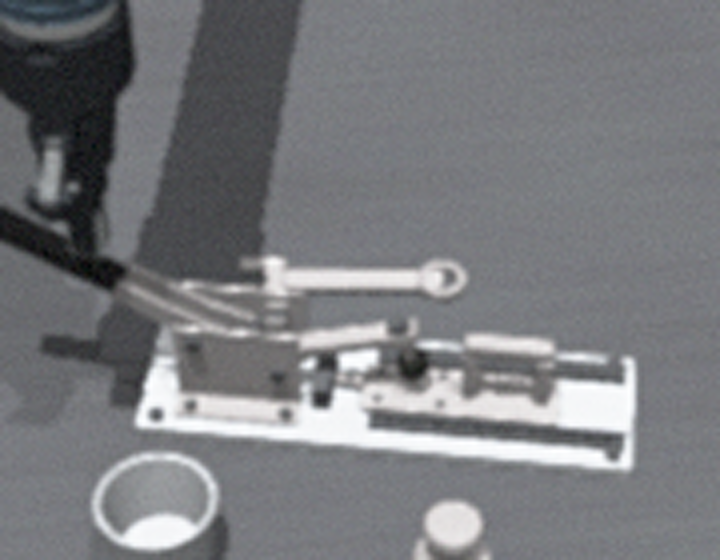

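Emit:
move_arm --commands '[{"tx": 0, "ty": 0.011, "tz": 0.016, "wx": 0, "wy": 0, "wz": 0, "grip": -1}, {"tx": 0, "ty": 0.02, "tz": 0.033, "wx": 0, "wy": 0, "wz": 0, "grip": -1}, {"tx": 0, "ty": 0.025, "tz": 0.042, "wx": 0, "wy": 0, "wz": 0, "grip": -1}, {"tx": 0, "ty": 0.028, "tz": 0.051, "wx": 0, "wy": 0, "wz": 0, "grip": -1}, {"tx": 0, "ty": 0.028, "tz": 0.051, "wx": 0, "wy": 0, "wz": 0, "grip": -1}]'

```text
clock: 17.82
tool_pos: [0.4931, -0.2171, 0.0955]
tool_rot: [180.0, -0.1, -13.2]
ft_force: [0.4, 0.4, 4.1]
finger_gap: 0.001
```

Emit:
move_arm --commands '[{"tx": 0, "ty": 0.003, "tz": 0.009, "wx": 0, "wy": 0, "wz": 0, "grip": -1}, {"tx": 0, "ty": 0.006, "tz": 0.018, "wx": 0, "wy": 0, "wz": 0, "grip": -1}, {"tx": 0, "ty": 0.006, "tz": 0.018, "wx": 0, "wy": 0, "wz": 0, "grip": -1}]'

```text
clock: 18.2
tool_pos: [0.4926, -0.2196, 0.0889]
tool_rot: [179.9, -0.1, -13.2]
ft_force: [-1.5, 1.2, 8.1]
finger_gap: -0.002
```

Emit:
move_arm --commands '[{"tx": 0, "ty": 0.002, "tz": 0.006, "wx": 0, "wy": 0, "wz": 0, "grip": -1}, {"tx": 0, "ty": 0.003, "tz": 0.012, "wx": 0, "wy": 0, "wz": 0, "grip": -1}, {"tx": 0, "ty": 0.004, "tz": 0.018, "wx": 0, "wy": 0, "wz": 0, "grip": -1}, {"tx": 0, "ty": 0.004, "tz": 0.018, "wx": 0, "wy": 0, "wz": 0, "grip": -1}]'

```text
clock: 18.7
tool_pos: [0.492, -0.2217, 0.0812]
tool_rot: [179.9, -0.1, -13.2]
ft_force: [0.2, -0.5, 5.4]
finger_gap: -0.002
```

Run:
```python
from h import *
s=robot.sense();print(s['clock'],s['tool_pos'].tolist(),s['ft_force'],injig(s['tool_pos']))
save('scene','s13')
p=cv2.imread('pics/s13.png');a=cv2.resize(p[140:280,160:360],None,fx=4,fy=4,interpolation=cv2.INTER_CUBIC);cv2.imwrite('pics/z15.png',a)
```

```text
18.7 [0.4920316711417273, -0.22171940087954933, 0.0812444338788734] [ 0.20364995 -0.46391804  5.36411394] (np.float64(0.17040044498569246), np.float64(0.0009683457793414161))
```

View pics/z15.png

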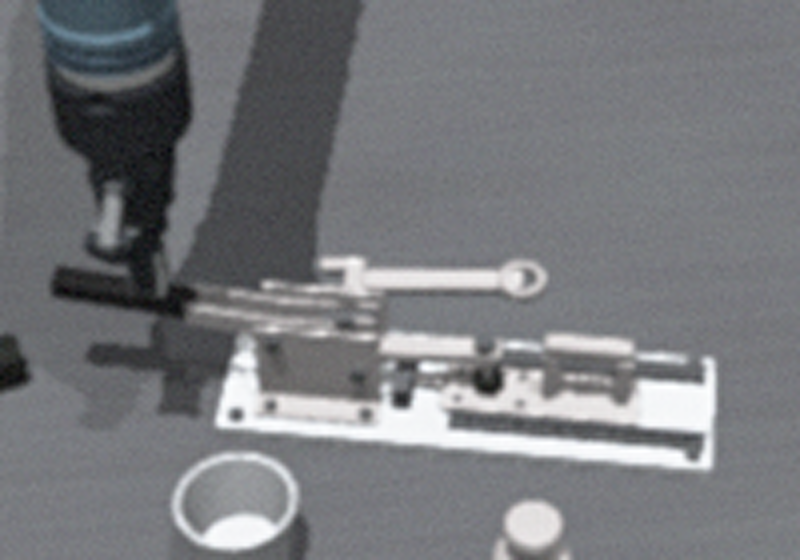

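Resistance is dropping (8.1 → 5.4 N); a few more mm.

Emit:
move_arm --commands '[{"tx": 0, "ty": 0, "tz": 0.005, "wx": 0, "wy": 0, "wz": 0, "grip": -1}, {"tx": 0, "ty": 0.001, "tz": 0.01, "wx": 0, "wy": 0, "wz": 0, "grip": -1}, {"tx": 0, "ty": 0.001, "tz": 0.01, "wx": 0, "wy": 0, "wz": 0, "grip": -1}]'

```text
clock: 19.12
tool_pos: [0.4904, -0.2205, 0.0755]
tool_rot: [-180.0, 0.1, -13.2]
ft_force: [0.2, 0.3, 0.2]
finger_gap: -0.0
```

Emit:
move_arm --commands '[{"tx": 0, "ty": 0, "tz": -0.05, "wx": 0, "wy": 0, "wz": 0, "grip": -1}, {"tx": 0, "ty": 0, "tz": -0.2, "wx": 0, "wy": 0, "wz": 0, "grip": -1}, {"tx": 0, "ty": 0.1, "tz": -0.35, "wx": 0, "wy": 0, "wz": 0, "grip": -1}, {"tx": 0, "ty": 0.3, "tz": -0.5, "wx": 0, "wy": 0, "wz": 0, "grip": -1}, {"tx": 0, "ty": 0.3, "tz": -0.5, "wx": 0, "wy": 0, "wz": 0, "grip": -1}, {"tx": 0, "ty": 0.3, "tz": -0.5, "wx": 0, "wy": 0, "wz": 0, "grip": -1}, {"tx": 0, "ty": 0.3, "tz": -0.5, "wx": 0, "wy": 0, "wz": 0, "grip": -1}]'

```text
clock: 20.0
tool_pos: [0.4641, -0.3364, 0.2766]
tool_rot: [-179.9, 0.0, -13.1]
ft_force: [0.3, -0.2, -0.8]
finger_gap: -0.0
```

Run:
```python
from h import *
s=robot.sense();print(s['clock'],s['tool_pos'].tolist(),s['ft_force'])
save('scene','s14');save('top','t14')
p=cv2.imread('pics/s14.png');a=cv2.resize(p[170:270,170:350],None,fx=4.4,fy=4.4,interpolation=cv2.INTER_CUBIC);cv2.imwrite('pics/z16.png',a)
p=cv2.imread('pics/t14.png');a=cv2.resize(p[170:290,210:380],None,fx=4.7,fy=4.7,interpolation=cv2.INTER_CUBIC);cv2.imwrite('pics/z17.png',a)
```

```text
20.0 [0.46414801078110846, -0.3363521252114944, 0.2765603923111044] [ 0.31675503 -0.21621546 -0.84143247]
```

View pics/z16.png

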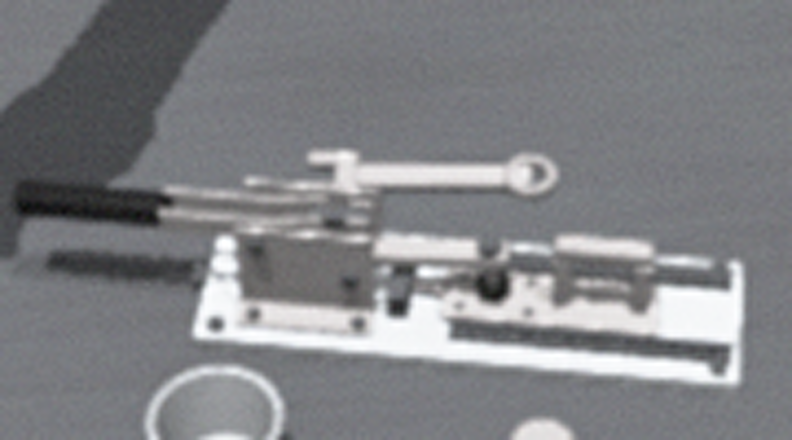

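View pics/z17.png

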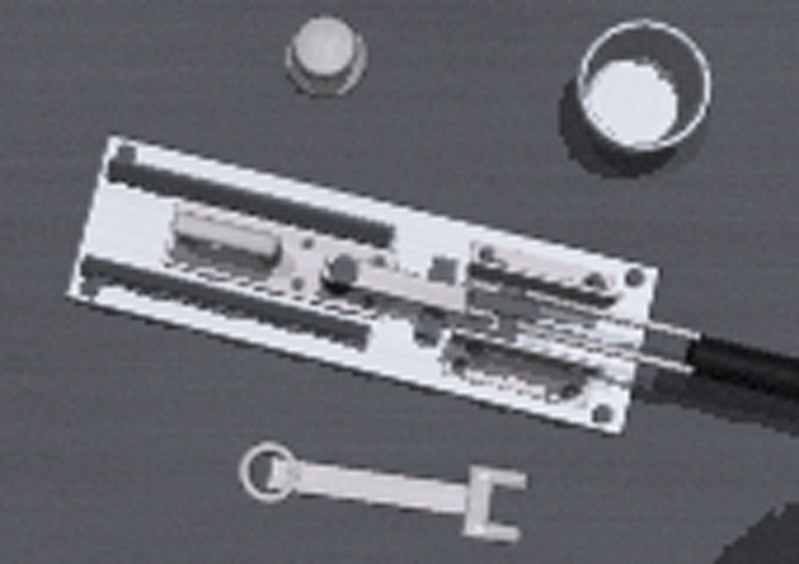

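Run:
```python
from h import *
a,b=[cv2.cvtColor(cv2.imread(f'pics/s{i}.png'),cv2.COLOR_BGR2GRAY).astype(np.float32) for i in(10,14)]
for (x0,x1,y0,y1) in [(292,322,220,242),(205,232,215,245)]:
    print(cv2.phaseCorrelate(a[y0:y1,x0:x1].copy(),b[y0:y1,x0:x1].copy(),cv2.createHanningWindow((x1-x0,y1-y0),cv2.CV_32F)))
def bar(f):
    g=cv2.cvtColor(cv2.imread(f),cv2.COLOR_BGR2GRAY)[222:232,285:325].astype(int);return g[4].tolist()
print(bar('pics/s10.png'));print(bar('pics/s14.png'))
```

```text
((0.0930124262221117, -0.028478760072692566), 0.9382459547784593)
((0.7036156238760487, -0.308424234568367), 0.9880152107756814)
[208, 221, 235, 241, 238, 222, 212, 208, 204, 194, 168, 173, 195, 207, 205, 207, 208, 218, 221, 223, 225, 227, 232, 230, 228, 231, 232, 232, 231, 230, 230, 229, 218, 172, 126, 116, 117, 119, 110, 117]
[192, 197, 230, 240, 236, 222, 209, 209, 206, 189, 168, 178, 192, 201, 203, 201, 209, 220, 218, 222, 226, 229, 227, 228, 228, 231, 231, 229, 230, 230, 230, 232, 213, 167, 125, 114, 116, 118, 114, 116]
```

Run:
```python
from h import *
print(ticket.hand_in())
```

```text
the job is handed in; nothing more can be done
None
```

The handle is loaded in the jig and clamped, and I handed the job in at about 20 s of the 61 s allowed; it reports no verdict.

**Loading:** I gripped the handle, lowered it into the channel and let go so the plate could settle. With a 20 N grip I slid it in small steps until the force rose from 2.5 to 5.7 N with no further travel. I pressed it flat (8 N down) and released it.

**Clamping:** With closed fingers I pressed the lever along its arc. The force peaked at about 8 N, fell to 5.4 N, then dropped to zero as the lever snapped over. I then lifted the arm clear.

**Last checks:**
- The pictures show the lever level, the pad on the plate, and the plate in line between the rails.
- An image comparison shows the loop moved about 0.1 pixel (roughly 0.2 mm) during clamping.
- The spanner, lid knob and cup look unmoved. I did not look at the mallet and jar in the last pictures, but the arm never came near them.
- I could not measure the pad force or the gap at the stop directly, and took no picture from just before to just after the grip release. The plate being home rests on the felt contact and on it not having shifted during clamping.

No check failed. The first two move calls were refused because rows were missing keys, and nothing moved.

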